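Set the portion press with its pusher

ROBOT

A 6-joint arm with a two-finger parallel gripper is mounted at the origin on the work surface. World frame = base frame: x ahead of the robot, y to its left, z up, the work surface at z = 0. Lengths are in mm, angles in rad, forces in N, time in s.
With the tool pointing down it reaches from about 375 to 825 mm from the base axis. Payload 5.5 kg.
Tool frame: the origin (TCP) lies on the mounting face of the last link; the fingertips stand 173 mm ahead of it and the grasp point (between the pads) lies 155 mm ahead of it; z points along the fingers, y is the line along which they close (so a half turn about z gives the same grasp; the last joint's range is limited). The gripper opens to 85 mm and grips with 20 to 120 N. Pads are 22 mm wide; open, the fingers measure 114 mm over their backs; the gripper's body (76 mm by 85 mm) begins 54 mm behind the grasp point. The pads swing forward as they close: fully open they stand 13 mm farther back than shut.
Start: joints at [1.155, 0.314, -0.047, 1.21, 0, 1.571], TCP at [242.35, 548.874, 404.699] pointing down, gripper open.
Joint ranges: [-2.67, 2.67], [-0.69, 1.73], [-1.03, 1.25], [-2.08, 2.16], [-1.42, 1.45], [-3.14, 3.14]. Speed limits (rad/s): [2.39, 2.39, 3.01, 3.14, 3.14, 3.14].

INTERFACE

Orientations are given as a unit quaternion [x, y, z, w].
In Python, from workcell import manip gives the robot as it stands. The module is installed in compiled form; this text tells all that it offers.
- The arm moves only by the tool step_arm, never from a script. Its argument "commands" is a list that holds one entry, the list of rows, each a list of 6 numbers: the shift along the tool's x, y, z in units of 40 mm (1.0 is 40 mm), then the turn, a rotation vector about the tool's x, y, z in units of 6 degrees (1.0 is 6 degrees). In form: [[[dx, dy, dz, wx, wy, wz], ...]]. A call has exactly 5 rows; each row is the pose to reach, as a shift and turn from the pose commanded when the call began, along the tool's axes at that moment; what a row does not reach only later rows make up. A row lasts 1/10 s, in which the tool goes at most 50 mm and 8.59 degrees, less where a joint would pass 70% of its speed; a pose out of reach is approached as far as the arm can. A call with a gripper value outside its range is refused whole. "jaw" is the finger opening in mm, from 0 to 85.4, set as the call begins (left out, the last holds). The fingers move at their own pace and stop on an object; "squeeze" is the grip in N (left out, the last holds). Time passes only in rows, so rows that repeat a pose let the fingers close, or fill a call up. It gives the time, the measured TCP pose, the force, the opening and the grip force at its end, in the units of the state.
- manip.state(): the state, without advancing time (a new reading comes with each control period).
- manip.grab_frame(name): name is "scene" or "top"; returns (picture, depth): 420x560x3 uint8, blue, green, red; 420x560 float32, mm along the optical axis (not along the pixel's ray), 0 where there is no reading.
- manip.get_calibration(name): a dict with "camera_matrix" (3x3 intrinsics, pixels), "dist" ([k1, k2, p1, p2, k3] as OpenCV has them; the pictures are not rectified), "view" (4x4, takes a point from world to camera coordinates). Camera axes: x right, y down, z forward; pixel columns grow to the right and rows downward; lengths in mm; the calibration is good to about 2 mm. A picture is of the moment at which its call begins. get_calibration takes no time and is no camera call.
- manip.sign_off(): hands the job in; it is judged then, once.
The state is a dict: "time_s": time; "joint_pos": joint angles; "dq": joint speeds; "joint_torque": joint torques, N m; "ee_pos": TCP position; "tcp_rot": TCP orientation; "force": force on the tool from outside, world axes, zero at the start; "wrist_torque": the same for the moment, N m; "grip_width": opening from 0.0 (shut) to 1.0 (fully open); "gripper_force": force on a finger pad.
Only numpy, scipy, OpenCV 4.12 (cv2) and the standard library are available. Lean on these libraries where they do the work, as an engineer would, in place of code of your own. Each camera call takes 0.05 s, during which the arm holds its last target. There are 200 camera calls.

TASK

Take the wide metal pusher (not the slim one), put it upright, foot first, into the bore of the portion press and push the piston down until the dark ring around the pusher is level with the rim of the press, no deeper. Let go and leave it standing there; leave the slim pusher standing where it is.

Things in the scene. Friction and masses are not known exactly. Their poses are not given: they have to be found in the camera images.
- pusher_center (a point): Wide pusher: loose bare-metal tube standing on the table, 40 mm across, 150 mm long, about 0.16 kg, flat closed foot, open top. Point: on its axis, 75 mm above the foot; z runs to the open top. Grip it 25 to 40 mm below its top: at the end only the upper 85 mm stand out of the press.
- pusher_ring (a point): The dark depth ring, a 4 mm band around the wide pusher: this point is on the axis at the middle of the band, 65 mm above the foot and 85 mm below the top.
- press_rim (a point): Portion press, fixed: upright aluminium cylinder 110 mm high, grey foot 110 mm wide, mouth 84 mm wide outside. Point: bore's centre at the top rim; z up. Bore 48 mm wide, flaring to 64 mm over the top 15 mm. In it, 20 to 35 mm below the rim, a flat stiff piston: it carries the pusher's weight, needs about 7 N to go down, stays where left, stops 90 mm below the rim.
- slim_center (a point): The slim pusher, a bystander: like the wide one, also 150 mm long with a dark ring, but only 25 mm in diameter, standing loose on the table. This point is on its axis at half its length; z runs along the axis. It may stand at either of the two pushers' places.

How it is judged:
By the outcome, as a careful person would: the job done as asked, in the order asked, and still so for the second after the job is handed in, with the robot touching nothing.
It also fails if it takes over 54 s, if anything falls off the work surface, if the arm or the gripper's body presses on something with over 40 N, if the wrist force passes 120 N, or if a joint passes its speed limit or range.

## Working session

There is one attempt and no reset: what is moved stays moved. The work goes in short steps, Python scripts to look and compute and a tool call to move; the robot and the scene stay as the last step left them, time stands still between calls to the robot, and variables do not carry over. Pictures are saved under pics/ and viewed, at most 10 in all, crops included, and the job is handed in when it is done.

Besides the shell and the picture viewer there is one more tool, called after ">>>" as name(argument=value, ...) on one line, values as JSON. step_arm: Moves the arm, as the interface text tells. Its arguments: {"type":"object","properties":{"commands":{"type":"array"},"jaw":{"type":"number"},"squeeze":{"type":"number"}},"required":["commands"]}

```bash
mkdir -p pics; cat > h.py <<'E'
import numpy as np, cv2
from workcell import manip
def grab(n):
    p,d=manip.grab_frame(n); return p,d
def world(n,d):
    c=manip.get_calibration(n);K=np.array(c["camera_matrix"]);V=np.array(c["view"])
    h,w=d.shape;u,v=np.meshgrid(np.arange(w),np.arange(h))
    r=cv2.undistortPoints(np.stack([u,v],-1).reshape(-1,1,2).astype(float),K,np.array(c["dist"])).reshape(h,w,2)
    P=np.dstack([r*d[...,None],d])
    W=(P-V[:3,3])@V[:3,:3]; W[d<=0]=np.nan
    return W
E
python3 - <<'E'
from h import *
ims=[]
for n in("scene","top"):
    p,d=grab(n);np.savez(f"{n}0.npz",p=p,d=d);ims.append(p);W=world(n,d)
    c=manip.get_calibration(n);V=np.array(c["view"]);print(n,"cam",-V[:3,:3].T@V[:3,3],V[2,:3])
    m=((W[...,2]>30)&(W[...,2]<250)&(np.hypot(W[...,0],W[...,1])>250)).astype(np.uint8)
    k,l,s,ce=cv2.connectedComponentsWithStats(m)
    for i in range(1,k):
        if s[i,4]>40:
            q=W[l==i];print(s[i],q.min(0).round(),q.max(0).round())
cv2.imwrite("pics/a.png",cv2.resize(np.hstack(ims),(800,300)))
print(manip.state())
E
```

```text
scene cam [884.42342185 263.26655561 679.3420805 ] [-0.51227061 -0.33488064 -0.79084371]
[193   0  35  17 504] [ -77. -653.   30.] [   3. -565.   81.]
[  72    6  119   88 8039] [ 161. -698.   30.] [ 440. -419.  145.]
[   0   94   78  114 5745] [ 536. -682.   30.] [ 744. -385.  204.]
[ 188  146   45   59 2004] [ 462. -184.   30.] [ 545. -102.  113.]
[ 312  163   34   58 1457] [400.  36.  30.] [450.  88. 142.]
[ 403  237   46   60 1519] [457. 250.  30.] [497. 289. 153.]
[265 251  17  52 775] [613.  70.  30.] [639.  95. 153.]
[177 269  21  18 246] [664. -75.  30.] [698. -40.  39.]
[  66  295   63   60 2913] [ 778. -165.   30.] [876. -68.  50.]
[336 299  30  28 605] [555. 179.  30.] [604. 228.  56.]
[ 150  354   69   66 3650] [772.  13.  30.] [868. 112.  50.]
[  60  371   71   49 2800] [865. -72.  30.] [955.  23.  49.]
top cam [ 382.31717908   11.99283959 1048.19922875] [ 0.17823372  0.03010201 -0.98352763]
[ 284   45   43   40 1311] [866. -71.  30.] [962.  26.  51.]
[   8   46  136   92 3847] [737. 358.  30.] [943. 642.  80.]
[ 216   48   42   40 1274] [858.  89.  30.] [952. 184.  51.]
[... 735 characters left out ...]
e_s': 0.1, 'joint_pos': array([ 1.15497742e+00,  3.14148897e-01, -4.79523324e-02,  1.21018646e+00,
        1.88965653e-05,  1.57080480e+00]), 'dq': array([ 0.00145239, -0.00158256,  0.00103662, -0.00079571,  0.00073418,
       -0.00242478]), 'joint_torque': array([-9.97016605e-05, -5.40767348e+01,  3.40540624e+01,  1.11129123e-02,
       -5.92901029e-05,  1.04391725e-05]), 'ee_pos': array([242.26343038, 548.65222255, 403.93614981]), 'tcp_rot': array([ 2.06418919e-01,  9.78463425e-01, -7.27673513e-04, -1.63161473e-04]), 'force': array([ 0.73745501, -0.24098887,  0.32072976]), 'wrist_torque': array([-0.01861026, -0.03205481,  0.00403097]), 'gripper_force': 0.0, 'grip_width': 0.999856025649429}
```

View pics/a.png

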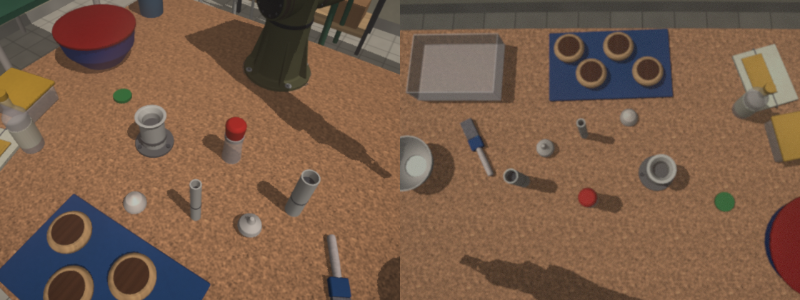

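```bash
python3 - <<'E'
from h import *
from scipy.optimize import least_squares
def fit(Q,r):
    f=lambda c:np.hypot(*(Q-c[:2]).T)-(r if r else c[2])
    s=least_squares(f,[*np.median(Q,0),30][:2 if r else 3],loss="soft_l1");return s.x.round(1),np.abs(s.fun).mean().round(2),len(Q)
for n in("scene","top"):
    z=np.load(n+"0.npz");W=world(n,z["d"])
    for nm,c,r,lo,hi in(("wide",(477,270),20,30,140),("widetop",(477,270),0,145,160),("slim",(625,83),12.5,30,140),("pressrim",(504,-142),0,105,120)):
        m=(np.hypot(W[...,0]-c[0],W[...,1]-c[1])<60)&(W[...,2]>lo)&(W[...,2]<hi)
        q=W[m];print(n,nm,fit(q[:,:2],r),np.percentile(q[:,2],[50,95]))
    m=np.hypot(W[...,0]-504,W[...,1]+142)<18
    print("in bore z",np.nanpercentile(W[m][:,2],[5,20,50,80]))
    m=(np.hypot(W[...,0]-550,W[...,1]-30)<30);print("table z",np.nanmedian(W[m][:,2]))
E
```

```text
scene wide (array([475.8, 269.9]), np.float64(1.81), 1186) [104.93781556 137.22170168]
scene widetop (array([477. , 269.4,  18.4]), np.float64(0.89), 232) [149.45081723 151.47064228]
scene slim (array([624.8,  82. ]), np.float64(0.75), 579) [ 97.35668084 136.70031694]
scene pressrim (array([ 505.6, -140.6,   35.8]), np.float64(2.69), 587) [110.24777124 112.18162817]
in bore z [77.40824428 78.14693174 78.82098969 79.95112201]
table z 0.6854413780399137
top wide (array([475.8, 269.8]), np.float64(3.97), 473) [123.45307355 135.65878326]
top widetop (array([475.9, 269.7,  18.5]), np.float64(0.83), 118) [148.93350179 152.12210667]
top slim (array([625.,  85.]), np.float64(1.76), 204) [108.42427775 135.79042709]
top pressrim (array([ 504.4, -140.7,   36.1]), np.float64(2.73), 606) [108.94931122 111.89353348]
in bore z [74.75974461 75.96236585 77.58858825 78.94815092]
table z -0.49056078108700607
```

>>> step_arm(commands=[[[-0.8,-0.4,0,0,0,0.6],[-1.6,-0.8,0,0,0,1.2],[-2.4,-1.2,0,0,0,1.8],[-3.2,-1.6,0,0,0,2.4],[-4.08,-2.01,0,0,0,3.05]]], jaw=85, squeeze=50)

```text
time_s: 0.6
ee_pos: [359.6, 408.2, 404.3]
tcp_rot: [0.36, 0.933, -0.0, -0.0]
force: [0.2, 0.5, -0.4]
grip_width: 0.997
gripper_force: 0.0
```

```bash
cat >> h.py <<'E'
from scipy.spatial.transform import Rotation as R
def go(x,y,z,tilt=True):
    s=manip.state();r=R.from_quat(s["tcp_rot"]);M=r.as_matrix()
    print("t",s["time_s"],"pos",s["ee_pos"].round(1),"j6",s["joint_pos"][[0,5]].round(2),"F",s["force"].round(1),"grip",s["grip_width"],s["gripper_force"])
    print("units",(M.T@(np.array([x,y,z])-s["ee_pos"])/40).round(3),"yaxis",M[:,1].round(3),"zaxis",M[:,2].round(4),
      "level rot units",(np.degrees(np.cross(M[:,2],[0,0,-1])@M)/6).round(3))
E
python3 -c "
from h import *
go(476.2,269.7,404)"
```

```text
t 0.6 pos [359.6 408.2 404.3] j6 [0.85 1.59] F [ 0.2  0.5 -0.4] grip 0.9972465600194848 0.0
units [-4.486 -0.604  0.009] yaxis [ 0.672  0.74  -0.001] zaxis [-5.e-04 -4.e-04 -1.e+00] level rot units [-0.007 -0.001 -0.   ]
```

>>> step_arm(commands=[[[-0.9,-0.12,0,0,0,0.6],[-1.8,-0.24,0,0,0,1.2],[-2.7,-0.36,0,0,0,1.8],[-3.6,-0.48,0,0,0,2.4],[-4.48,-0.6,0,0,0,3.0]]])

```text
time_s: 1.1
ee_pos: [476.6, 270.0, 404.4]
tcp_rot: [0.502, 0.865, -0.0, -0.0]
force: [-0.1, 0.6, 0.6]
grip_width: 0.995
gripper_force: 0.0
```

>>> step_arm(commands=[[[0,0,0,0,0,0],[0,0,0,0,0,0],[0,0,0,0,0,0],[0,0,0,0,0,0],[0,0,0,0,0,0]]])

```text
time_s: 1.6
ee_pos: [475.4, 272.2, 404.7]
tcp_rot: [0.5, 0.866, 0.0, -0.0]
force: [-0.2, -1.0, 0.4]
grip_width: 0.996
gripper_force: 0.0
```

```bash
python3 -c "
from h import *
go(476.2,269.7,273)
p,d=grab('scene');cv2.imwrite('pics/b.png',p)"
```

```text
t 1.6 pos [475.4 272.2 404.7] j6 [0.52 1.57] F [-0.2 -1.   0.4] grip 0.9960669334143398 0.0
units [-0.065 -0.014  3.292] yaxis [ 0.866  0.5   -0.   ] zaxis [-1.e-04  1.e-04 -1.e+00] level rot units [-0.    -0.001 -0.   ]
```

View pics/b.png

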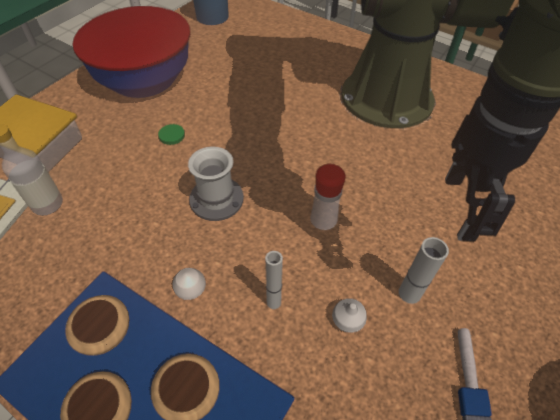

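```bash
python3 - <<'E'
from h import *
c=manip.get_calibration("scene");V=np.array(c["view"])
P=np.array([[476,270,0],[476,270,150],[476,270,230],[476,270,250],[475.4+.866*50,272.2+25,235],[475.4-.866*50,272.2-25,235.]])
print(cv2.projectPoints(P,cv2.Rodrigues(V[:3,:3])[0],V[:3,3],np.array(c["camera_matrix"]),np.array(c["dist"]))[0].reshape(-1,2).round())
p,d=grab("scene");W=world("scene",d);q=W[(W[...,2]>215)&(W[...,2]<250)&(np.hypot(W[...,0]-476,W[...,1]-270)<120)]
print(len(q),q.min(0),q.max(0),np.median(q,0))
p,d=grab("top");W=world("top",d);q=W[(W[...,2]>215)&(W[...,2]<250)&(np.hypot(W[...,0]-476,W[...,1]-270)<120)]
print(len(q),q.min(0) if len(q) else 0,q.max(0) if len(q) else 0)
E
```

```text
[[409. 294.]
 [435. 248.]
 [453. 216.]
 [458. 207.]
 [463. 246.]
 [449. 186.]]
51 [430.66566288 239.47126086 244.48540722] [522.33667857 291.17252342 249.9217461 ] [438.80639494 252.20740714 248.27109451]
3 [434.94678915 240.19517426 246.24237245] [436.81316302 241.20134146 249.00870248]
```

>>> step_arm(commands=[[[-0.04,0,0.6,0,0,0],[-0.04,0,1.2,0,0,0],[-0.04,0,1.8,0,0,0],[-0.04,0,2.3,0,0,0],[-0.04,0,2.7,0,0,0]]])

```text
time_s: 2.25
ee_pos: [476.3, 270.1, 295.4]
tcp_rot: [0.501, 0.866, -0.0, -0.0]
force: [-0.3, -0.2, -0.3]
grip_width: 0.997
gripper_force: 0.0
```

>>> step_arm(commands=[[[0,0,0.2,0,0,0],[0,0,0.4,0,0,0],[0,0,0.6,0,0,0],[0,0,0.72,0,0,0],[0,0,0.72,0,0,0]]])

```text
time_s: 2.75
ee_pos: [476.6, 269.9, 267.5]
tcp_rot: [0.501, 0.865, -0.0, -0.0]
force: [-0.0, -0.5, -0.5]
grip_width: 0.996
gripper_force: 0.0
```

```bash
python3 -c "
from h import *
go(476.2,269.7,268)
p,d=grab('scene');cv2.imwrite('pics/c.png',cv2.resize(p[130:330,340:540],(600,600)))
go(476.2,269.7,268)"
```

```text
t 2.75 pos [476.6 269.9 267.5] j6 [0.52 1.56] F [-0.  -0.5 -0.5] grip 0.9960636538931356 0.0
units [ 0.    -0.013 -0.012] yaxis [ 0.867  0.498 -0.001] zaxis [-5.e-04 -3.e-04 -1.e+00] level rot units [-0.006  0.    -0.   ]
t 2.8 pos [476.8 270.  267.9] j6 [0.52 1.56] F [ 0.5 -0.3 -0. ] grip 0.9966409327935516 0.0
units [ 0.001 -0.016 -0.002] yaxis [ 0.867  0.498 -0.   ] zaxis [-1.e-04 -1.e-04 -1.e+00] level rot units [-0.001  0.    -0.   ]
```

View pics/c.png

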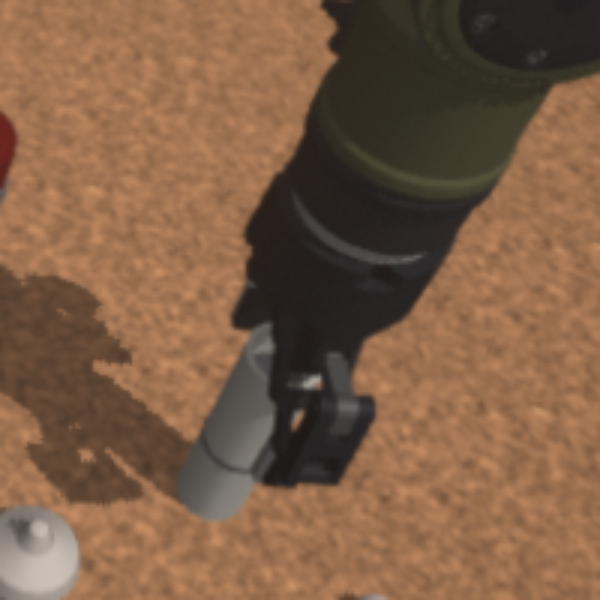

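The crop shows the near finger at about (310,480), beside the tube with its ring at about (230,460). The tube top at (265,340) is between the fingers, so I'm closing.

>>> step_arm(commands=[[[0,0,0,0,0,0],[0,0,0,0,0,0],[0,0,0,0,0,0],[0,0,0,0,0,0],[0,0,0,0,0,0]]], jaw=30, squeeze=60)

```text
time_s: 3.3
ee_pos: [477.0, 270.1, 268.5]
tcp_rot: [0.501, 0.865, 0.0, 0.0]
force: [-1.0, -1.1, 4.8]
grip_width: 0.452
gripper_force: 60.4
```

>>> step_arm(commands=[[[0,0,0,0,0,0],[0,0,0,0,0,0],[0,0,0,0,0,0],[0,0,0,0,0,0],[0,0,0,0,0,0]]])

```text
time_s: 3.8
ee_pos: [477.0, 270.1, 268.5]
tcp_rot: [0.501, 0.865, 0.0, 0.0]
force: [-1.0, -0.9, 5.1]
grip_width: 0.455
gripper_force: 60.4
```

>>> step_arm(commands=[[[0,0,-0.2,0,0,0],[0,0,-0.4,0,0,0],[0,0,-0.6,0,0,0],[0,0,-0.8,0,0,0],[0,0,-1.0,0,0,0]]])

```text
time_s: 4.3
ee_pos: [476.8, 270.0, 308.7]
tcp_rot: [0.501, 0.865, 0.0, 0.0]
force: [0.9, 0.0, -1.9]
grip_width: 0.455
gripper_force: 60.4
```

>>> step_arm(commands=[[[0,0,-0.6,0,0,0],[0,0,-1.2,0,0,0],[0,0,-1.8,0,0,0],[0,0,-2.5,0,0,0],[0,0,-3.2,0,0,0]]])

```text
time_s: 4.8
ee_pos: [476.5, 269.9, 437.4]
tcp_rot: [0.501, 0.865, -0.0, 0.0]
force: [0.3, 0.2, -2.0]
grip_width: 0.457
gripper_force: 60.5
```

```bash
cat > axis.py <<'E'
from h import *
s=manip.state();e=s["ee_pos"]
def zrange(): return e[2]-155+33-150, e[2]-155+33
lo,hi=zrange()
for n in("scene","top"):
    p,d=grab(n);W=world(n,d)
    m=(np.hypot(W[...,0]-e[0],W[...,1]-e[1])<45)&(W[...,2]>lo-8)&(W[...,2]<hi-60)
    q=W[m]
    if len(q)<40: print(n,len(q));continue
    from scipy.optimize import least_squares
    zc=lo+45
    f=lambda a:np.hypot(q[:,0]-a[0]-a[2]*(q[:,2]-zc),q[:,1]-a[1]-a[3]*(q[:,2]-zc))-20
    r=least_squares(f,[e[0],e[1],0,0],loss="soft_l1")
    print(n,len(q),"axis xy at foot+45",r.x[:2].round(1),"slope",r.x[2:].round(3),"res",np.abs(r.fun).mean().round(2),"zmin",np.percentile(q[:,2],[0,1,5]).round(1),"expected foot",lo.round(1))
    cv2.imwrite(f"pics/ax_{n}_{s['time_s']:.1f}.png",p)
E
python3 axis.py; python3 -c "
from h import *
go(505,-141,438)"
```

```text
scene 1240 axis xy at foot+45 [475.2 269. ] slope [-0.001  0.002] res 0.47 zmin [169.7 172.1 175.8] expected foot 165.4
top 263 axis xy at foot+45 [478.1 271.6] slope [-0.002  0.   ] res 0.31 zmin [175.2 176.4 180.4] expected foot 165.4
t 4.9 pos [477.7 270.5 440.6] j6 [0.52 1.56] F [ 0.6 -0.5 -1. ] grip 0.45634983209322616 60.57289481163025
units [-9.261 -4.533  0.032] yaxis [0.867 0.498 0.007] zaxis [ 0.0061  0.0035 -1.    ] level rot units [0.067 0.    0.   ]
```

>>> step_arm(commands=[[[-0.5,-0.25,0,0,0,0.5],[-1.1,-0.54,0,0,0,1.0],[-1.75,-0.86,0,0,0,1.5],[-2.4,-1.17,0,0,0,2.0],[-3.09,-1.51,0,0,0,2.5]]])

```text
time_s: 5.4
ee_pos: [485.7, 131.7, 435.3]
tcp_rot: [0.61, 0.792, -0.0, -0.0]
force: [0.7, 0.3, -1.1]
grip_width: 0.451
gripper_force: 60.6
```

>>> step_arm(commands=[[[-0.68,-0.13,0,0,0,0.5],[-1.36,-0.26,0,0,0,1.0],[-2.04,-0.39,0,0,0,1.5],[-2.72,-0.53,0,0,0,2.0],[-3.38,-0.66,0,0,0,2.5]]])

```text
time_s: 5.9
ee_pos: [494.8, -5.9, 435.4]
tcp_rot: [0.709, 0.706, -0.0, -0.0]
force: [0.0, -0.6, -2.2]
grip_width: 0.456
gripper_force: 60.6
```

>>> step_arm(commands=[[[-0.8,0.05,0,0,0,0.5],[-1.6,0.1,0,0,0,1.0],[-2.3,0.15,0,0,0,1.5],[-2.9,0.2,0,0,0,2.0],[-3.43,0.24,0,0,0,2.5]]])

```text
time_s: 6.4
ee_pos: [504.2, -143.2, 435.3]
tcp_rot: [0.795, 0.607, -0.0, -0.0]
force: [0.2, 0.5, -1.6]
grip_width: 0.453
gripper_force: 60.6
```

>>> step_arm(commands=[[[0,0,0.1,0,0,0],[0,0,0.3,0,0,0],[0,0,0.5,0,0,0],[0,0,0.7,0,0,0],[0,0,0.7,0,0,0]]])

```text
time_s: 6.9
ee_pos: [503.9, -141.1, 406.2]
tcp_rot: [0.794, 0.608, -0.001, -0.001]
force: [-1.3, 0.9, -1.3]
grip_width: 0.455
gripper_force: 60.6
```

```bash
sed -i 's/^def zrange.*/def zrange(): return e[2]-268.2, e[2]-118.2/' axis.py; python3 axis.py; python3 -c "
from h import *
go(505,-141,398)
for n in ('scene','top'):
    p,d=grab(n);W=world(n,d)
    q=W[(np.hypot(W[...,0]-504,W[...,1]+142)<48)&(W[...,2]>107)&(W[...,2]<115)]
    (x,y),r=cv2.minEnclosingCircle(q[:,:2].astype(np.float32));print(n,x,y,r)
";ls pics
```

```text
scene 902 axis xy at foot+45 [ 501.5 -141.2] slope [ 0.008 -0.001] res 0.58 zmin [139.8 141.2 145.5] expected foot 138.0
top 157 axis xy at foot+45 [ 503.4 -139.7] slope [ 0.003 -0.001] res 0.26 zmin [140.1 141.6 144.7] expected foot 138.0
t 7.0 pos [ 504.4 -141.4  407.6] j6 [-0.27  1.56] F [ 0.6 -0.9 -1.5] grip 0.45046328234426375 60.62361717224121
units [0.013 0.013 0.24 ] yaxis [ 0.966 -0.26  -0.001] zaxis [-7.e-04  2.e-04 -1.e+00] level rot units [-0.007 -0.    -0.   ]
scene 504.3769836425781 -142.3483123779297 42.03042984008789
top 504.35565185546875 -140.22621154785156 40.84316635131836
a.png
ax_scene_4.8.png
ax_scene_6.9.png
ax_top_4.8.png
ax_top_6.9.png
b.png
c.png
```

```bash
python3 -c "
from h import *
p=cv2.imread('pics/ax_scene_6.9.png');cv2.imwrite('pics/d.png',cv2.resize(p[60:260,120:320],(600,600)))
go(505.8,-142,388)"
```

```text
t 7.1 pos [ 504.6 -141.6  408.2] j6 [-0.27  1.56] F [ 1.2 -0.3 -0.3] grip 0.4559762146591553 60.623674392700195
units [-0.001  0.031  0.506] yaxis [ 0.966 -0.26   0.001] zaxis [ 5.e-04 -1.e-04 -1.e+00] level rot units [ 0.005  0.    -0.   ]
```

View pics/d.png

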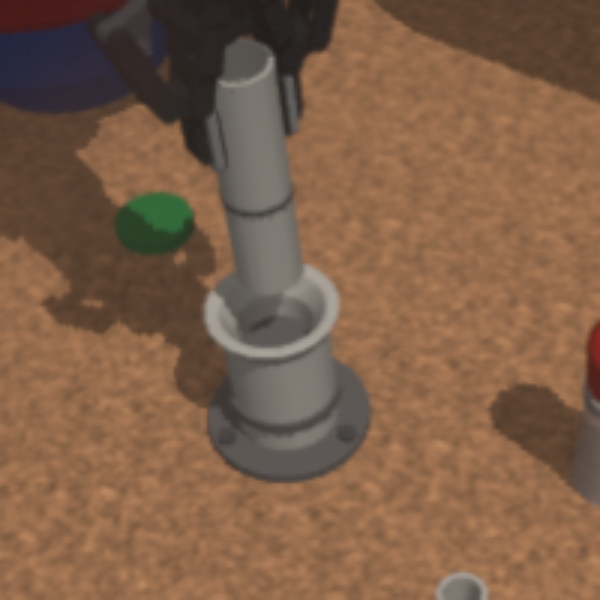

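The tube is upright above the mouth, with its foot at (270,285) and the bore centre at (272,312). I'm lowering it.

>>> step_arm(commands=[[[0,0.03,0.15,0,0,0],[0,0.03,0.35,0,0,0],[0,0.03,0.55,0,0,0],[0,0.03,0.75,0,0,0],[0,0.03,0.9,0,0,0]]])

```text
time_s: 7.6
ee_pos: [505.3, -142.2, 370.7]
tcp_rot: [0.794, 0.608, -0.0, -0.0]
force: [-0.4, 0.2, -1.9]
grip_width: 0.456
gripper_force: 60.6
```

>>> step_arm(commands=[[[0,0,0.1,0,0,0],[0,0,0.2,0,0,0],[0,0,0.3,0,0,0],[0,0,0.4,0,0,0],[0,0,0.4,0,0,0]]])

```text
time_s: 8.1
ee_pos: [505.5, -142.2, 355.4]
tcp_rot: [0.794, 0.608, -0.0, -0.0]
force: [-0.0, -0.4, -1.4]
grip_width: 0.455
gripper_force: 60.6
```

```bash
python3 -c "
from h import *
go(505.8,-142,345);go(505.8,-142,345);print(manip.state()['wrist_torque'])"
```

```text
t 8.1 pos [ 505.5 -142.2  355.4] j6 [-0.27  1.56] F [-0.  -0.4 -1.4] grip 0.4546316805979012 60.623953342437744
units [0.007 0.007 0.259] yaxis [ 0.965 -0.261 -0.001] zaxis [-7.e-04  2.e-04 -1.e+00] level rot units [-0.007  0.     0.   ]
t 8.1 pos [ 505.5 -142.2  355.4] j6 [-0.27  1.56] F [-0.  -0.4 -1.4] grip 0.4546316805979012 60.623953342437744
units [0.007 0.007 0.259] yaxis [ 0.965 -0.261 -0.001] zaxis [-7.e-04  2.e-04 -1.e+00] level rot units [-0.007  0.     0.   ]
[-0.01558498  0.01055355  0.05905675]
```

Foot is at z ≈ 87, inside the bore with no side contact. Next: down to the piston, then 20 mm of pushing.

>>> step_arm(commands=[[[0,0,0.07,0,0,0],[0,0,0.14,0,0,0],[0,0,0.21,0,0,0],[0,0,0.28,0,0,0],[0,0,0.35,0,0,0]]])

```text
time_s: 8.6
ee_pos: [505.6, -142.2, 342.4]
tcp_rot: [0.794, 0.608, 0.0, 0.0]
force: [-1.9, 0.9, 6.0]
grip_width: 0.452
gripper_force: 61.1
```

>>> step_arm(commands=[[[0,0,0.07,0,0,0],[0,0,0.14,0,0,0],[0,0,0.21,0,0,0],[0,0,0.28,0,0,0],[0,0,0.35,0,0,0]]])

```text
time_s: 9.1
ee_pos: [505.6, -142.2, 328.5]
tcp_rot: [0.794, 0.608, 0.0, 0.0]
force: [-1.9, 0.2, 6.7]
grip_width: 0.458
gripper_force: 61.1
```

```bash
python3 - <<'E'
from h import *
go(505.8,-142,313.2)
p,d=grab("scene");cv2.imwrite("pics/e.png",cv2.resize(p[80:220,140:290],(750,600*700//600-100)))
E
```

```text
t 9.1 pos [ 505.6 -142.2  328.5] j6 [-0.27  1.56] F [-1.9  0.2  6.7] grip 0.4576722867417513 61.099528670310974
units [0.006 0.003 0.382] yaxis [ 0.965 -0.261  0.001] zaxis [ 6.e-04 -2.e-04 -1.e+00] level rot units [ 0.006  0.    -0.   ]
```

View pics/e.png

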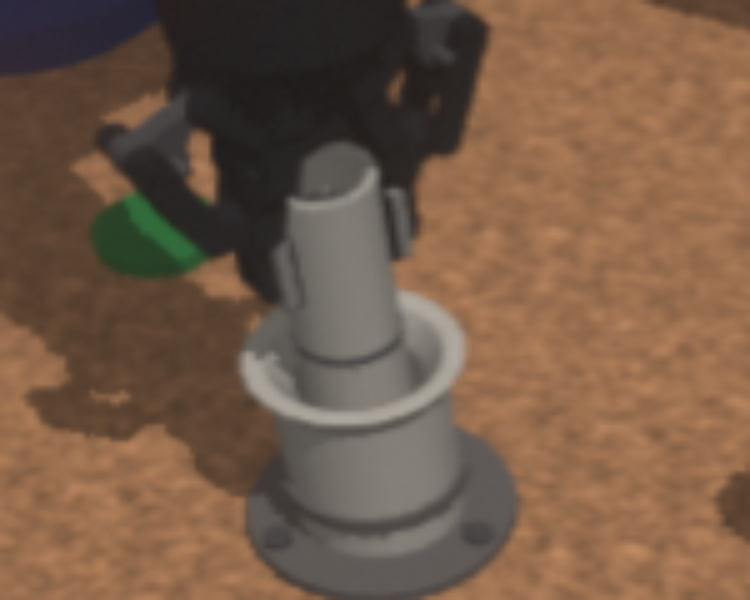

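```bash
cat > lvl.py <<'E'
from h import *
import sys
e=manip.state()["ee_pos"];print("ee",e.round(1),"ring by TCP",round(e[2]-203.2,1))
c=manip.get_calibration("scene");V=np.array(c["view"])
G=[];D=[]
for i in range(6):
    p,d=grab("scene");G.append(p.astype(float));D.append(d)
g=np.mean(G,0).mean(2);d=np.median(D,0);W=world("scene",d);x,y=505,-142
r=np.hypot(W[...,0]-x,W[...,1]-y);Z=W[...,2]
# dark band: darkest depth-located pixels on tube surface per column
m=(abs(r-20)<5)&(Z>112)&(Z<160)
ys,xs=np.where(m);out=[]
for u in np.unique(xs):
    v=ys[xs==u]
    if len(v)<8: continue
    k=v[np.argmin(g[v,u])]
    if g[k,u]<np.median(g[v,u])-15: out.append(Z[k,u])
print("ring z",np.round(np.median(out),1) if out else None,len(out))
rim=Z[(r>33)&(r<41)&(Z>105)&(Z<115)];print("rim z",np.median(rim).round(1))
top=Z[(r>17)&(r<21)&(Z>180)];print("top max",np.percentile(top,[90,97,99]).round(1) if len(top) else None)
E
python3 lvl.py
```

```text
ee [ 505.7 -142.2  328.1] ring by TCP 124.9
ring z 125.3 20
rim z 110.6
top max [249.7 262.5 263.7]
```

>>> step_arm(commands=[[[0,0,0.08,0,0,0],[0,0,0.16,0,0,0],[0,0,0.24,0,0,0],[0,0,0.3,0,0,0],[0,0,0.34,0,0,0]]])

```text
time_s: 9.95
ee_pos: [505.7, -142.2, 314.5]
tcp_rot: [0.794, 0.608, 0.0, 0.0]
force: [-1.8, 0.4, 4.6]
grip_width: 0.451
gripper_force: 61.2
```

>>> step_arm(commands=[[[0,0,0,0,0,0],[0,0,0,0,0,0],[0,0,0,0,0,0],[0,0,0,0,0,0],[0,0,0,0,0,0]]])

```text
time_s: 10.45
ee_pos: [505.7, -142.3, 314.4]
tcp_rot: [0.794, 0.608, 0.0, 0.0]
force: [-0.1, 0.3, 2.9]
grip_width: 0.454
gripper_force: 61.0
```

```bash
sed -i 's/Z>112/Z>104/' lvl.py; python3 lvl.py; python3 - <<'E'
from h import *
c=manip.get_calibration("scene");V=np.array(c["view"])
# predicted pixel: front ring point for levels, rim far edge
for z in(110,112,114): print(z,cv2.projectPoints(np.array([[505+17,-142+11,z]],float),cv2.Rodrigues(V[:3,:3])[0],V[:3,3],np.array(c["camera_matrix"]),np.array(c["dist"]))[0].ravel())
p,d=grab("scene");cv2.imwrite("pics/f.png",cv2.resize(p[110:210,150:275],(750,600),interpolation=cv2.INTER_CUBIC))
E
```

```text
ee [ 505.7 -142.3  314.4] ring by TCP 111.2
ring z 111.6 21
rim z 110.5
top max [246.  249.6 253. ]
110 [208.78632221 170.54832242]
112 [208.65475602 169.79542582]
114 [208.52267707 169.03946184]
```

View pics/f.png

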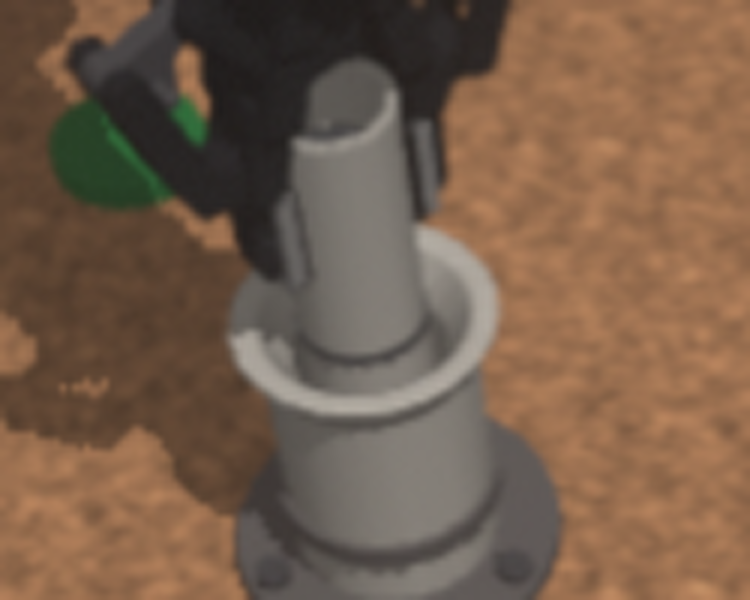

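The ring (crop (365,355)) sits about 1 mm above rim level, so one small last push.

>>> step_arm(commands=[[[0,0,0.01,0,0,0],[0,0,0.02,0,0,0],[0,0,0.03,0,0,0],[0,0,0.03,0,0,0],[0,0,0.03,0,0,0]]])

```text
time_s: 11.3
ee_pos: [505.7, -142.2, 313.3]
tcp_rot: [0.794, 0.608, 0.0, 0.0]
force: [-0.4, -0.8, 5.5]
grip_width: 0.452
gripper_force: 61.0
```

```bash
python3 lvl.py
```

```text
ee [ 505.7 -142.2  313.3] ring by TCP 110.1
ring z 110.5 22
rim z 110.6
top max [244.6 248.2 251.5]
```

>>> step_arm(commands=[[[0,0,0,0,0,0],[0,0,0,0,0,0],[0,0,0,0,0,0],[0,0,0,0,0,0],[0,0,0,0,0,0]]], squeeze=20)

```text
time_s: 12.1
ee_pos: [505.7, -142.2, 313.2]
tcp_rot: [0.794, 0.608, 0.0, 0.0]
force: [-1.3, 1.1, 4.8]
grip_width: 0.456
gripper_force: 61.0
```

>>> step_arm(commands=[[[0,0,0,0,0,0],[0,0,0,0,0,0],[0,0,0,0,0,0],[0,0,0,0,0,0],[0,0,0,0,0,0]]], jaw=80)

```text
time_s: 12.6
ee_pos: [505.6, -142.2, 312.9]
tcp_rot: [0.794, 0.608, -0.0, -0.0]
force: [0.2, -0.1, -0.0]
grip_width: 0.939
gripper_force: 0.0
```

>>> step_arm(commands=[[[0,0,0,0,0,0],[0,0,0,0,0,0],[0,0,0,0,0,0],[0,0,0,0,0,0],[0,0,0,0,0,0]]])

```text
time_s: 13.1
ee_pos: [505.6, -142.2, 313.1]
tcp_rot: [0.794, 0.608, 0.0, 0.0]
force: [-0.4, 0.9, 1.0]
grip_width: 0.936
gripper_force: 0.0
```

```bash
python3 lvl.py
```

```text
ee [ 505.6 -142.2  313.1] ring by TCP 109.9
ring z 110.2 21
rim z 110.6
top max [242.2 248.  251.1]
```

Released, with the ring still level. Retreating straight up.

>>> step_arm(commands=[[[0,0,-0.2,0,0,0],[0,0,-0.5,0,0,0],[0,0,-0.9,0,0,0],[0,0,-1.4,0,0,0],[0,0,-2.0,0,0,0]]])

```text
time_s: 13.9
ee_pos: [505.5, -142.2, 394.6]
tcp_rot: [0.794, 0.608, -0.0, -0.0]
force: [0.8, -0.7, -0.0]
grip_width: 0.935
gripper_force: 0.0
```

>>> step_arm(commands=[[[0,0,-0.5,0,0,0],[0,0,-1.0,0,0,0],[0,0,-1.4,0,0,0],[0,0,-1.7,0,0,0],[0,0,-1.7,0,0,0]]])

```text
time_s: 14.4
ee_pos: [506.1, -142.4, 463.5]
tcp_rot: [0.794, 0.608, 0.001, 0.002]
force: [-0.2, -0.3, 0.7]
grip_width: 0.939
gripper_force: 0.0
```

```bash
python3 lvl.py; python3 -c "
from h import *
p,d=grab('scene');cv2.imwrite('pics/g.png',p)"
```

```text
ee [ 506.1 -142.4  463.5] ring by TCP 260.3
ring z 110.1 21
rim z 110.6
top max [395.6 401.3 404.6]
```

View pics/g.png

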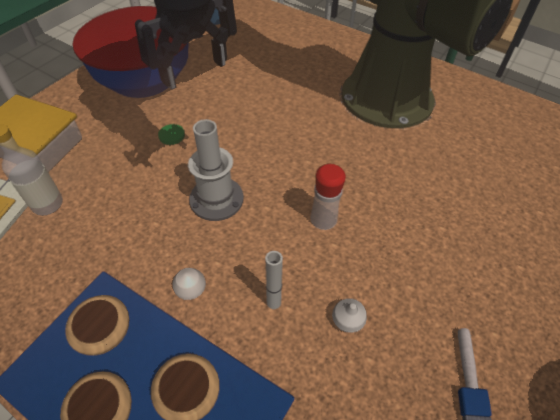

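The wide pusher stands upright in the press (top at (206,128), ring at rim level near (209,168)). The slim pusher is untouched at (274,280), and the gripper is clear.

```bash
python3 -c "
from workcell import manip
print(manip.sign_off())"
```

```text
the job is handed in; nothing more can be done
None
```

The wide pusher is standing released in the press with its dark ring within about 0.5 mm of the rim by camera; the slim pusher was not touched, and the job was handed in at about 15 s of the 54 s allowed.

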